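Cover the large beaker

ROBOT

A 7-joint arm with a two-finger parallel gripper is mounted at the origin on a cart in front of the work surface, level with it; the furniture and walls round the work are solid. World frame = base frame: x ahead of the robot, y to its left, z up, the work surface at z = 0. Lengths are in m, angles in rad, forces in N, time in s.
With the tool pointing down it reaches from about 0.4 to 0.85 m from the base axis. Payload 10.4 kg.
Tool frame: the origin (TCP) lies at the very end of the fingers, on their centre line; the grasp point (between the pads) lies 19 mm behind it (manip.tcp_to_grasp is the distance from the TCP to the grasp point, in m); x points along the fingers, y is the direction in which the jaws open and shut, and the axes are right-handed (so a half turn about x gives the same grasp; the last joint's range is limited). The gripper opens to 85 mm and grips with 20 to 120 N. Pads are 22 mm wide; open, the fingers measure 114 mm over their backs; the gripper's body (76 mm by 85 mm) begins 54 mm behind the grasp point. The pads swing forward as they close: fully open they stand 13 mm farther back than shut.
Start: joints at [-1.23, 0.332, -0.065, 1.46, 0.022, 1.35, -0.088], TCP at [0.222, 0.584, 0.204] pointing down, gripper open.
Joint ranges: [-2.6, 2.6], [-0.5, 2.12], [-1.47, 1.34], [0.16, 2.42], [-1.27, 4.41], [0.06, 2.06], [-2.6, 2.6]. Speed limits (rad/s): [2.22, 2.22, 2.79, 2.79, 3.14, 3.14, 3.14].

INTERFACE

Orientations are given as a unit quaternion [x, y, z, w].
In Python, from workcell import manip, cams, hand_in gives the robot as it stands.
- The arm moves only by the shell command python3 -m handwheel 'ROWS' [FORCE]. ROWS is text: rows parted by semicolons, each of 7 numbers parted by spaces: the shift along the tool's x, y, z in mm, then the turn, a rotation vector about the tool's x, y, z in rad, then the finger opening in mm, from 0 to 85.4. A call has 1 to 8 rows; each row shifts and turns the commanded pose from where the row before left it, along the tool's axes as they then stand; what a row does not reach is not made up. A row lasts 1/10 s, in which the tool goes at most 50 mm and 8.59 degrees, less where a joint would pass 70% of its speed; a pose out of reach is approached as far as the arm can. A call with a gripper value outside its range is refused whole. The fingers move at their own pace and stop on an object; FORCE is the grip in N (left out, the last holds). Time passes only in rows, so rows that do not move let the fingers close. It gives the time, the measured TCP pose, the force and the opening at its end, in the units of the state.
- manip.get_obs(): the state, without advancing time (a new reading comes with each control period).
- cams.camera(name): name is "scene" or "top" or "wrist"; returns a dict with "color" (400x640x3 uint8, blue, green, red), "depth" (400x640 float32, m along the optical axis (not along the pixel's ray), 0 where there is no reading), "camera_matrix" (3x3 intrinsics, pixels), "distortion" ([k1, k2, p1, p2, k3] as OpenCV has them; the pictures are not rectified), "origin" and "attitude" of the camera in the world; the wrist camera has in their place "T_tool_cam" (4x4, takes a point from camera to tool coordinates, whose origin is the TCP and whose axes are the tool frame's). Camera axes: x right, y down, z forward; pixel columns grow to the right and rows downward; lengths in m; the calibration is good to about 2 mm. A picture is of the moment at which its call begins: read the wrist's pose just before it.
- hand_in(): hands the job in, once; it reports no verdict.
Trained networks look in the newest picture that a camera, given by its name, has taken for a name from the list of things; names that differ only in an ending like _2 or _b are one class to them, and where a whole thing is asked for, a point or a joint stands for the part that bears it (a point fixed in the world has none). Each returns a list of dicts, best first, with "conf" (0 to 1); they miss things now and then, are a little off and sometimes report something else, mostly with a low value. They report only what shows in the picture. A call takes as long as a camera call. They do not tell look-alikes from the thing itself.
- cams.recognise(camera, thing): "box" ([left, top, width, height] in pixels, round what is visible of it).
- cams.outline_of(camera, thing): "region" (400x640 bool, what is visible of it) and "box" ([left, top, width, height] in pixels, round what is visible of it).
The state is a dict: "clock": time; "joint_pos": joint angles; "joint_velocities": joint speeds; "tau": joint torques, N m; "position": TCP position; "ee_rot": TCP orientation; "ft_force": force on the tool from outside, world axes, zero at the start; "torque": the same for the moment, N m; "grip_width": opening from 0.0 (shut) to 1.0 (fully open).
Only numpy, scipy, OpenCV 4.12 (cv2) and the standard library are available. Lean on these libraries where they do the work, as an engineer would, in place of code of your own. Each camera call takes 0.05 s, during which the arm holds its last target.

TASK

Pick the cover that belongs to the larger of the two glass beakers (the large white cover with the blue knob) and set it gently, without dropping it, on that beaker so that its plug sits in the mouth and the disc lies level on the rim, then let go. Leave the beaker standing where it is, and leave the small beaker and the small cover with the orange knob alone.

Things in the scene. Friction and masses are not known exactly. Their poses are not given: they have to be found in the camera images.
- large_cover: Loose cover of the large beaker, about 80 g: white disc 92 mm across and 5 mm thick with a blue knob on top and a tapered locating plug below. Origin at the centre of the plug's flat foot, z up out of the knob; it starts standing on that foot on the worktop. Plug z 0 to 10 mm (36 mm across at the foot, 50 mm at the disc), disc z 10 to 15 mm, knob a plain round cylinder 25 mm across from z 18 to 50 mm, with a low collar 36 mm across under it. Grip it by the knob, any yaw.
- large_cover_seat (a point): Centre of the underside of the large cover's disc, 10 mm above the cover's origin; on a seated cover it lies at large_rim.
- large_beaker: Loose clear glass beaker, the larger one, 72 mm across the flared rim, rim 90 mm above the worktop, about 250 g; open at the top, its mouth is at least 60 mm across inside. A pouring spout at its -y side stands 4 mm out and 2 mm above the rim. Origin under the beaker on the worktop, z up, 2.7 mm off the mouth's axis.
- large_rim (a point): Centre of the large beaker's mouth at the height of its rim, 90 mm above the worktop.
- small_cover: Loose cover of the small beaker, the wrong one: like the large cover but white disc 68 mm across and orange knob of the same size, plug 24 to 36 mm across. Origin at the centre of the plug's foot, z up. Leave it alone.
- small_beaker: Loose clear glass beaker, the smaller one, 56 mm across the rim and 65 mm high. Origin under it on the worktop, z up. Leave it alone.
Things that resemble listed ones, but are neither listed nor needed, are in the scene too. What is shaped like the large_beaker but brown is not meant.

How it is judged:
By the outcome, as a careful person would: the job done as asked, in the order asked, and still so for the second after the job is handed in, with the robot touching nothing.
It also fails if it takes over 37 s, if anything falls off the work surface, if the arm or the gripper's body presses on something with over 40 N, if the wrist force passes 120 N, or if a joint passes its speed limit or range.

## Working session

There is one attempt and no reset: what is moved stays moved. The work goes in short steps, Python scripts to look and compute and a shell command to move; the robot and the scene stay as the last step left them, time stands still between calls to the robot, and variables do not carry over. Pictures are saved under pics/ and viewed, and the job is handed in when it is done.

```bash
ls; mkdir -p pics; python3 - <<'E'
from workcell import manip, cams
import cv2, numpy as np
o=manip.get_obs(); print({k:np.round(v,3) for k,v in o.items()}); print(manip.tcp_to_grasp)
for n in ("scene","top","wrist"):
    c=cams.camera(n); cv2.imwrite(f"pics/{n}0.png",c["color"]); 
    print(n,c["camera_matrix"].tolist(),c["distortion"],c.get("origin"),c.get("attitude"),c.get("T_tool_cam"))
    for t in ("large_cover","large_beaker","small_cover","small_beaker"):
        print(t,[(np.round(d["conf"],2),d["box"]) for d in cams.recognise(n,t)])
E
```

```text
pics
{'clock': np.float64(0.0), 'joint_pos': array([-1.23 ,  0.333, -0.065,  1.461,  0.022,  1.35 , -0.088]), 'joint_velocities': array([ 0.   ,  0.001,  0.   ,  0.001, -0.001,  0.002, -0.   ]), 'tau': array([ 1.0000e-03, -6.2545e+01,  4.9000e-02, -3.9160e+01,  1.6000e-02,
        1.0000e-02,  0.0000e+00]), 'position': array([0.222, 0.584, 0.203]), 'ee_rot': array([ 0.127,  0.696, -0.128,  0.695]), 'ft_force': array([ 0.17 ,  0.18 , -0.129]), 'torque': array([ 0.028, -0.016, -0.027]), 'grip_width': np.float64(1.001)}
0.0187
scene [[448.58588810974453, 0.0, 316.0464233758957], [0.0, 448.58588810974453, 193.03866710498374], [0.0, 0.0, 1.0]] [-0.11063639  0.          0.          0.          0.        ] [ 0.13244695 -0.56521004  0.56129699] [ 0.84362725 -0.24063472  0.14249607 -0.45834798] None
large_cover [(np.float64(0.93), [284.6, 158.0, 37.1, 28.8])]
large_beaker [(np.float64(0.89), [302.8, 258.7, 49.7, 66.2]), (np.float64(0.75), [272.8, 203.9, 41.9, 57.2])]
small_cover []
small_beaker [(np.float64(0.88), [326.5, 180.6, 32.0, 38.8])]
top [[387.3962838195937, 0.0, 316.2084044551657], 
[... 322 characters left out ...]
, 32.3, 30.9]), (np.float64(0.74), [400.5, 229.6, 37.1, 32.6])]
small_cover [(np.float64(0.63), [274.1, 223.6, 27.8, 31.5])]
small_beaker [(np.float64(0.68), [316.1, 151.0, 25.0, 29.3])]
wrist [[353.8485063036813, 0.0, 316.14776477245607], [0.0, 353.8485063036813, 196.66257005568048], [0.0, 0.0, 1.0]] [0.00243593 0.         0.         0.         0.        ] None None [[ 8.83934495e-04 -3.18794554e-01  9.47823428e-01 -1.69738931e-01]
 [ 9.99999568e-01  5.54167859e-04 -7.46202718e-04 -3.75583100e-05]
 [-2.87367917e-04  9.47823678e-01  3.18794907e-01 -8.18413856e-02]
 [ 0.00000000e+00  0.00000000e+00  0.00000000e+00  1.00000000e+00]]
large_cover []
large_beaker []
small_cover []
small_beaker []
```

View pics/scene0.png

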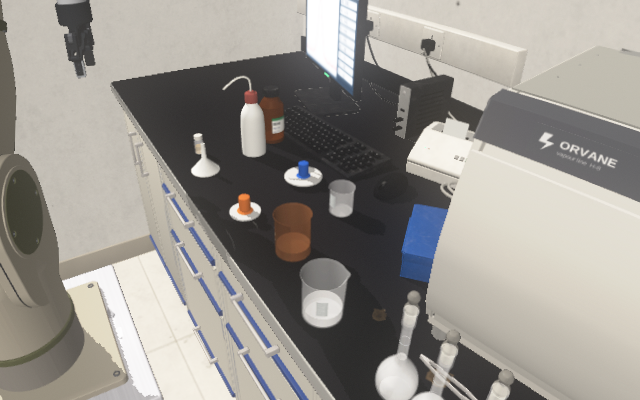

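View pics/top0.png

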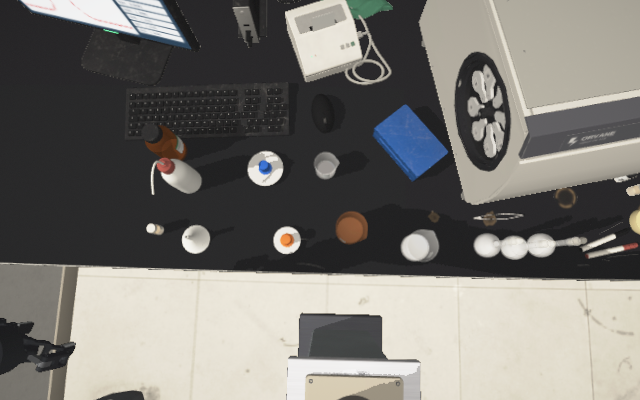

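View pics/wrist0.png

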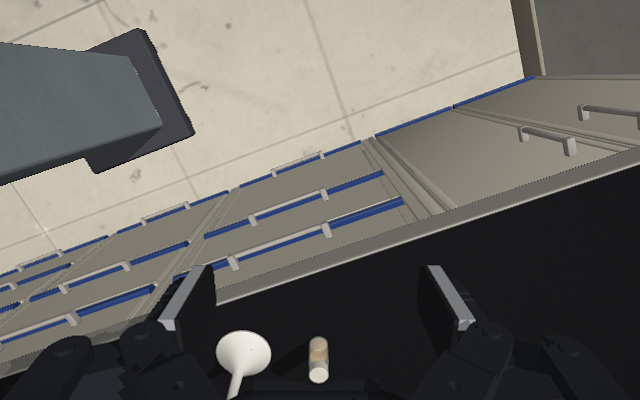

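The clear large beaker is at about (420,246) in top and (325,292) in scene. The brown look-alike is at (352,228) in top. The large cover with the blue knob is at (266,168) in top, and the small cover with the orange knob is at (287,240).

```bash
cat > h.py <<'E'
import numpy as np, cv2
from scipy.spatial.transform import Rotation as R
from workcell import manip, cams
def pose(c,o=None):
    if c.get("T_tool_cam") is not None:
        T=np.eye(4);T[:3,:3]=R.from_quat(o["ee_rot"]).as_matrix();T[:3,3]=o["position"]
        return T@np.array(c["T_tool_cam"])
    T=np.eye(4);T[:3,:3]=R.from_quat(c["attitude"]).as_matrix();T[:3,3]=c["origin"];return T
def ray(c,T,uv):
    n=cv2.undistortPoints(np.array(uv,float).reshape(-1,1,2),c["camera_matrix"],c["distortion"]).reshape(-1,2)
    d=np.c_[n,np.ones(len(n))]
    return d@T[:3,:3].T
def onplane(c,T,uv,z):
    d=ray(c,T,uv); return T[:3,3]+d*((z-T[2,3])/d[:,2])[:,None]
def proj(c,T,P):
    P=np.atleast_2d(P); Q=(P-T[:3,3])@T[:3,:3]
    return cv2.projectPoints(Q,np.zeros(3),np.zeros(3),c["camera_matrix"],c["distortion"])[0].reshape(-1,2)
def depthpts(c,T,mask):
    v,u=np.nonzero(mask&(c["depth"]>0)); d=ray(c,T,np.c_[u,v]); return T[:3,3]+d*c["depth"][v,u][:,None]
E
python3 - <<'E'
from h import *
for n in ("scene","top"):
    c=cams.camera(n);T=pose(c);im=c["color"].astype(int)
    b,g,r=im[...,0],im[...,1],im[...,2]
    box={"scene":(284,158,38,29),"top":(246,148,42,40)}[n]
    m=np.zeros(b.shape,bool);m[box[1]:box[1]+box[3],box[0]:box[0]+box[2]]=1
    kn=m&(b>r+60)
    P=depthpts(c,T,kn);print(n,"knob",len(P),P.mean(0).round(4),"z",np.percentile(P[:,2],[5,50,95]).round(3)); top=P[P[:,2]>.045]; print(len(top),top.mean(0).round(4))
    w=m&(b>150)&(abs(b-r)<40);P=depthpts(c,T,w);P=P[(P[:,2]>.005)&(P[:,2]<.025)];print("disc",len(P),((P.max(0)+P.min(0))/2).round(4),np.ptp(P,0).round(3),np.median(P[:,2]).round(4))
    s=[d for d in cams.outline_of(n,"large_cover")]
    for t in ("large_cover","large_beaker"):
        for d in cams.outline_of(n,t):
            x=d["box"];P=depthpts(c,T,d["region"]);print(t,d["conf"],np.round(x),P.mean(0).round(3),P.min(0).round(3),P.max(0).round(3))
    bx={"scene":(285,245,80,90),"top":(385,215,70,60)}[n]
    cv2.imwrite(f"pics/{n}_b.png",cv2.resize(c["color"][bx[1]:bx[1]+bx[3],bx[0]:bx[0]+bx[2]],None,fx=7,fy=6,interpolation=cv2.INTER_CUBIC) if 0 else cv2.resize(c["color"][bx[1]:bx[1]+bx[3],bx[0]:bx[0]+bx[2]],None,fx=6,fy=6,interpolation=cv2.INTER_CUBIC))
E
```

```text
scene knob 183 [0.6152 0.233  0.0308] z [-0.001  0.032  0.049]
48 [0.6152 0.231  0.0478]
disc 429 [0.6169 0.2315 0.0125] [0.092 0.091 0.007] 0.0133
large_cover 0.68 [284. 159.  39.  28.] [0.613 0.227 0.017] [ 0.571  0.186 -0.004] [0.678 0.306 0.051]
large_beaker 0.94 [274. 207.  41.  56.] [0.459 0.01  0.054] [ 0.428 -0.021 -0.003] [0.57  0.172 0.09 ]
large_beaker 0.64 [302. 257.  48.  70.] [ 0.423 -0.148  0.053] [ 0.388 -0.182 -0.003] [ 0.524 -0.021  0.091]
top knob 138 [0.6113 0.2315 0.0372] z [0.016 0.046 0.051]
73 [0.6138 0.2329 0.0493]
disc 786 [0.6145 0.2336 0.0146] [0.089 0.088 0.011] 0.0148
large_cover 0.98 [247. 150.  39.  36.] [0.613 0.232 0.018] [ 0.57   0.187 -0.003] [0.658 0.276 0.054]
large_beaker 0.74 [400. 228.  38.  34.] [ 0.424 -0.151  0.044] [ 0.389 -0.208 -0.002] [ 0.458 -0.109  0.093]
large_beaker 0.72 [336. 211.  29.  34.] [0.464 0.013 0.039] [ 0.426 -0.018  0.003] [0.496 0.051 0.093]
```

```bash
python3 - <<'E'
from h import *
for n in ("scene","top"):
    c=cams.camera(n);T=pose(c)
    for d in cams.outline_of(n,"large_beaker"):
        P=depthpts(c,T,d["region"]);P=P[(P[:,2]>.084)&(P[:,1]<-.08)]
        if len(P)<8: continue
        A=np.c_[2*P[:,:2],np.ones(len(P))];s=np.linalg.lstsq(A,(P[:,:2]**2).sum(1),rcond=None)[0]
        print(n,len(P),s[:2].round(4),np.sqrt(s[2]+s[0]**2+s[1]**2).round(4),P.min(0).round(3),P.max(0).round(3))
    # overlay
    im=cv2.resize(c["color"],None,fx=6,fy=6,interpolation=cv2.INTER_CUBIC)
    th=np.linspace(0,2*np.pi,60)
    C=np.array([.4235,-.148,.09])
    uv=proj(c,T,C+np.c_[.036*np.cos(th),.036*np.sin(th),0*th])
    for p in uv: cv2.circle(im,tuple(int(a*6+3) for a in p),1,(0,255,0),-1)
    bx={"scene":(285,245,80,90),"top":(385,215,70,60)}[n]
    cv2.imwrite(f"pics/{n}_b.png",im[bx[1]*6:(bx[1]+bx[3])*6,bx[0]*6:(bx[0]+bx[2])*6])
E
python3 - <<'E'
import cv2,numpy as np
a=cv2.imread('pics/scene_b.png');b=cv2.imread('pics/top_b.png')
b=cv2.copyMakeBorder(b,0,a.shape[0]-b.shape[0],0,0,cv2.BORDER_CONSTANT);m=np.hstack([a,b]);cv2.imwrite('pics/beak1.png',cv2.resize(m,None,fx=.85,fy=.85))
E
```

```text
scene 321 [ 0.424  -0.1466] 0.0346 [ 0.388 -0.182  0.084] [ 0.459 -0.11   0.092]
top 160 [ 0.4239 -0.1458] 0.0343 [ 0.389 -0.181  0.084] [ 0.458 -0.109  0.094]
```

View pics/beak1.png

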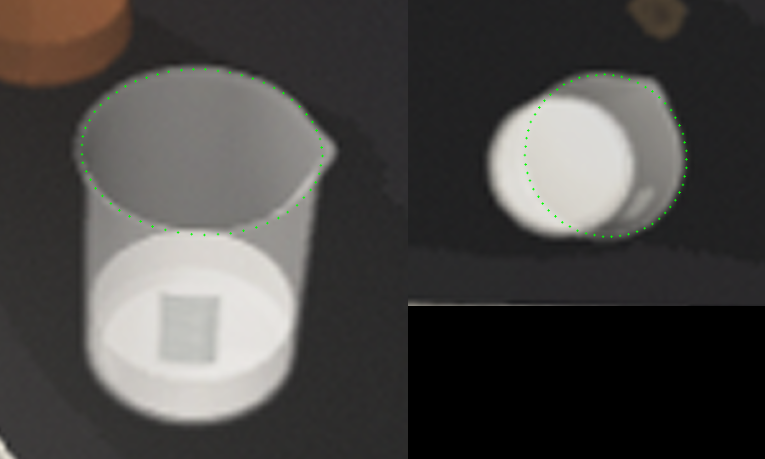

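```bash
python3 - <<'E'
from h import *
o=manip.get_obs();M=R.from_quat(o["ee_rot"]).as_matrix();print(o["clock"],M.round(4),o["position"])
c=cams.camera("top");T=pose(c)
m=np.ones((400,640),bool);P=depthpts(c,T,m)
c2=cams.camera("scene");P=np.r_[P,depthpts(c2,pose(c2),m)]
P=P[(P[:,0]>.25)&(P[:,0]<.85)&(P[:,1]>-.4)&(P[:,1]<.65)]
xs=np.arange(.25,.86,.05);ys=np.arange(.65,-.41,-.05)
print("      ",*["%4d"%(y*1000) for y in ys[:-1]])
for i in range(len(xs)-1):
    print("x%4d "%(xs[i]*1000),*["%4d"%(1000*np.percentile(q,98)) if len(q:=P[(P[:,0]>=xs[i])&(P[:,0]<xs[i+1])&(P[:,1]<=ys[j])&(P[:,1]>ys[j+1])][:,2]) else "   ." for j in range(len(ys)-1)])
t=np.array([.6155,.2325,.12])-o["position"];print("to above cover, tool mm",(M.T@t*1000).round(1))
E
```

```text
1.35 [[ 0.000e+00  3.559e-01  9.345e-01]
 [ 1.000e-04  9.345e-01 -3.559e-01]
 [-1.000e+00  1.000e-04 -0.000e+00]] [0.22239587 0.58412954 0.2042629 ]
        650  600  549  499  449  399  349  299  249  199  149   99   49    0  -50 -100 -150 -200 -250 -300 -350
x 250   338  401 -843 -841 -842 -838 -837 -839 -838 -841 -841 -842 -839 -841 -841 -841 -842 -840 -839 -839 -842
x 300  -837 -841 -135  -21 -131 -309 -842 -841  -11   -5   -4   -5  -90 -130 -128 -839 -841 -841  -11 -841   -5
x 350     2    1    1    1    2    2    1    1    1    1    1    1    1    1    1   84   83    2    1    2    4
x 399     2    2   52   52   73   62    2    2   13   50   16    2   88   87    2   88   88    2   51  190  191
x 449     3    3   54   54   13   10    2    2    2   16   13   87   88   88    2   88   88    2    3   51   36
x 499     2    2    2    2  208    2    2    2    2    3    3    3    2    2    2    2    2    2  295  274  242
x 549     3    3    2  120  205   65    2   16   17   14    2   62    2    2    2   56   48  372  378  376  364
x 599     2    3  109  152  118    2    2   17   50   16   63   64   57    2   41   60   60  382  384  383  382
x 649    11   16  151  154  106    6    3   13   15    3    3    2    2    2   60   60   61  384  384  385  384
x 700    21   23   24   24   22   22   22   22   22   18   26   34    2   58   60   61   61  384  385  384  385
x 749    24   26   25   25   26   26   25   25   24   23   37   40    2    3   58   60    2  384  385  384  385
x 799    25   27   27   27   27   28   26   27   27   21   29   33    3    2    3    3  360  384  385  384  385
to above cover, tool mm [  84.2 -188.7  492.5]
```

```bash
python3 -m handwheel '-20 0 0 0 0 0 85; -30 0 0 0 0 0 85; -30 -6 15 0 0 0 85; 0 -12 30 0 0 0 85; 0 -12 31 0 0 0 85; 0 -12 31 0 0 0 85; 0 -12 31 0 0 0 85; 0 -12 31 0 0 0 85' 40
python3 -m handwheel '0 -12 31 0 0 0 85; 0 -12 31 0 0 0 85; 0 -12 31 0 0 0 85; 0 -12 31 0 0 0 85; 0 -12 31 0 0 0 85; 0 -12 31 0 0 0 85; 0 -12 31 0 0 0 85; 0 -12 31 0 0 0 85'
python3 -m handwheel '15 -10 25 0 0 0 85; 25 -9 25 0 0 0 85; 30 -10 25 0 0 0 85; 20 -2 5 0 0 0 85; 0 0 0 0 0 0 85; 0 0 0 0 0 0 85'
python3 - <<'E'
from h import *
o=manip.get_obs();c=cams.camera("wrist");T=pose(c,o);cv2.imwrite("pics/w1.png",c["color"])
print(o["clock"],o["position"].round(4),o["ft_force"].round(2),o["grip_width"])
print([(np.round(d["conf"],2),d["box"]) for d in cams.recognise("wrist","large_cover")])
im=c["color"].astype(int);b,g,r=im[...,0],im[...,1],im[...,2]
kn=(b>r+60);P=depthpts(c,T,kn);P=P[(P[:,2]>-.02)&(P[:,2]<.07)&(abs(P[:,0]-.6155)<.06)&(abs(P[:,1]-.2325)<.06)]
t=P[P[:,2]>.046];print("top",len(t),t.mean(0).round(4),((t.max(0)+t.min(0))/2).round(4),np.ptp(t,0).round(4))
P=depthpts(c,T,(b>140)&(abs(b-r)<50));P=P[(abs(P[:,2]-.015)<.006)&(abs(P[:,0]-.6155)<.06)&(abs(P[:,1]-.2325)<.06)]
print("disc",len(P),((P.max(0)+P.min(0))/2).round(4),np.ptp(P,0).round(4))
E
```

```text
clock: 2.25
position: [0.3578, 0.4613, 0.2844]
ee_rot: [0.128, 0.695, -0.128, 0.695]
ft_force: [1.3, 1.1, -0.0]
grip_width: 0.998
clock: 3.05
position: [0.5553, 0.2834, 0.2843]
ee_rot: [0.128, 0.695, -0.128, 0.696]
ft_force: [0.1, -0.3, -0.2]
grip_width: 0.996
clock: 3.65
position: [0.618, 0.2276, 0.1948]
ee_rot: [0.128, 0.696, -0.128, 0.695]
ft_force: [-0.1, 0.2, 1.3]
grip_width: 0.997
3.65 [0.618  0.2276 0.1948] [-0.05  0.25  1.25] 0.9966092871517549
[(np.float64(0.97), [275.8, 113.9, 93.4, 87.8])]
top 543 [0.6145 0.2343 0.0497] [0.6148 0.234  0.0491] [0.0234 0.0246 0.0056]
disc 5347 [0.6153 0.2339 0.0146] [0.0915 0.0912 0.0061]
```

View pics/w1.png

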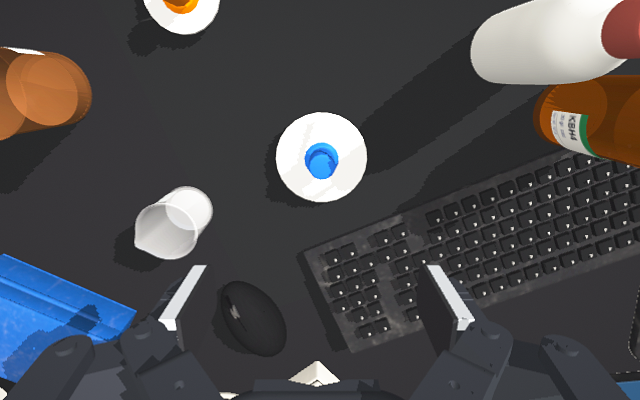

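The wrist view shows the large cover at (321,157) and its blue knob at (321,160). The cover centre is (0.615, 0.234), which agrees with the fixed cameras, so I'll centre and descend.

```bash
python3 -m handwheel '20 5 -5 0 0 0 85; 30 0 0 0 0 0 85; 30 0 0 0 0 0 85; 30 0 0 0 0 0 85; 25 0 0 0 0 0 85; 20 0 0 0 0 0 85; 11 0 0 0 0 0 85; 5 0 0 0 0 0 85' 40
python3 -m handwheel '0 0 0 0 0 0 85; 0 0 0 0 0 0 85'
python3 - <<'E'
from h import *
o=manip.get_obs();print(o["clock"],o["position"].round(4),o["ft_force"].round(2),o["grip_width"])
c=cams.camera("wrist");cv2.imwrite("pics/w2.png",c["color"])
E
```

```text
clock: 4.55
position: [0.6153, 0.2341, 0.0234]
ee_rot: [0.128, 0.695, -0.127, 0.696]
ft_force: [0.6, -0.1, 0.3]
grip_width: 0.995
clock: 4.75
position: [0.616, 0.2339, 0.0246]
ee_rot: [0.128, 0.695, -0.127, 0.696]
ft_force: [0.5, 1.2, 0.8]
grip_width: 0.991
4.75 [0.616  0.2339 0.0246] [0.55 1.17 0.77] 0.9913180585335468
```

View pics/w2.png

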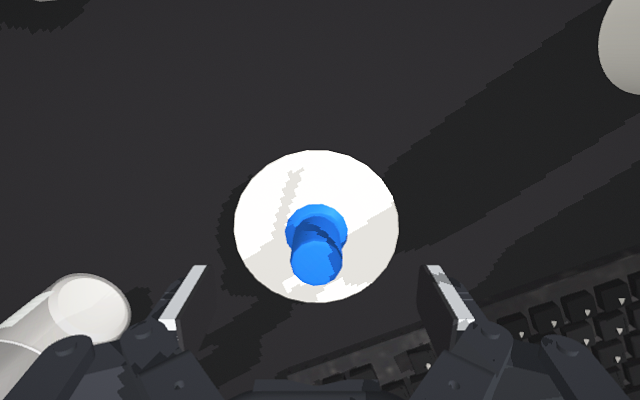

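The knob at (316,258) is centred between the pads, so I'll close.

```bash
python3 -m handwheel '0 0 0 0 0 0 60; 0 0 0 0 0 0 40; 0 0 0 0 0 0 28; 0 0 0 0 0 0 15; 0 0 0 0 0 0 15; 0 0 0 0 0 0 15; 0 0 0 0 0 0 15; 0 0 0 0 0 0 15' 40
python3 -m handwheel '0 0 0 0 0 0 15; -3 0 0 0 0 0 15; -5 0 0 0 0 0 15; -12 0 0 0 0 0 15; -20 0 0 0 0 0 15; -20 0 0 0 0 0 15; 0 0 0 0 0 0 15; 0 0 0 0 0 0 15'
python3 - <<'E'
from h import *
o=manip.get_obs();print(o["clock"],o["position"].round(4),o["ft_force"].round(2),o["grip_width"])
c=cams.camera("wrist");cv2.imwrite("pics/w3.png",c["color"])
c=cams.camera("scene");cv2.imwrite("pics/s3.png",cv2.resize(c["color"][100:280,220:420],None,fx=3,fy=3))
E
```

```text
clock: 5.6
position: [0.6154, 0.2335, 0.0234]
ee_rot: [0.128, 0.695, -0.128, 0.696]
ft_force: [-0.2, -0.0, 3.0]
grip_width: 0.175
clock: 6.4
position: [0.6156, 0.2335, 0.084]
ee_rot: [0.128, 0.695, -0.128, 0.696]
ft_force: [0.0, 0.4, -0.4]
grip_width: 0.171
6.4 [0.6156 0.2335 0.084 ] [ 0.    0.45 -0.36] 0.17136704429862887
```

View pics/w3.png

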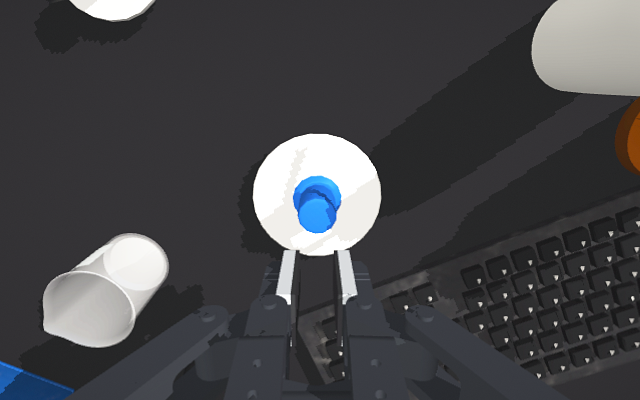

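View pics/s3.png

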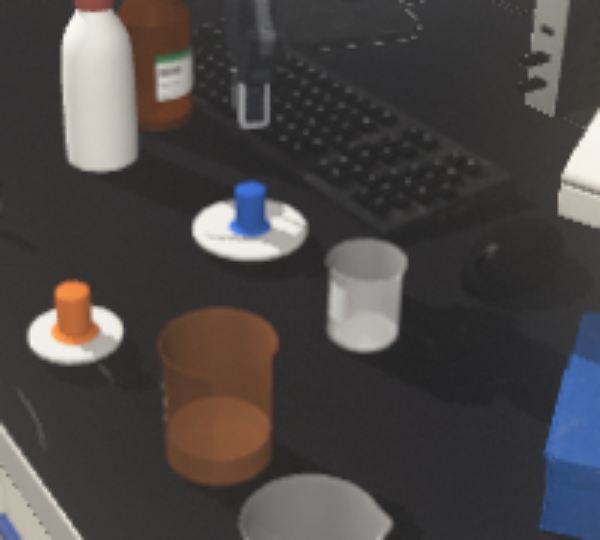

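The fingers closed at the 15 mm target without the knob between them. In the wrist picture the pads (290–345, 270) sit below the knob (317,213). I'll check where the fingertips really are compared with the stated TCP.

```bash
python3 - <<'E'
from h import *
o=manip.get_obs();c=cams.camera("wrist");T=pose(c,o);M=R.from_quat(o["ee_rot"]).as_matrix()
im=c["color"].astype(int);b,g,r=im[...,0],im[...,1],im[...,2]
def tool(P): return (P-o["position"])@M*1000
# tips of fingers: rows along columns 287, 345
for u in (284,288,292,340,345,350):
    for v in (250,256,265,275,290,300):
        m=np.zeros(b.shape,bool);m[v,u]=1
        print((u,v),im[v,u],tool(depthpts(c,T,m)).round(1))
print("tcp projects",proj(c,T,o["position"]),"grasp",proj(c,T,o["position"]-M[:,0]*.0187))
P=depthpts(c,T,(b>r+60));P=P[(P[:,2]>.046)&(P[:,2]<.07)&(abs(P[:,0]-.6155)<.06)&(abs(P[:,1]-.2325)<.06)]
print("knob wrist",P.mean(0).round(4))
for n in ("scene","top"):
    c=cams.camera(n);T=pose(c);print(n,"tcp px",proj(c,T,o["position"]))
    cv2.imwrite(f"pics/{n}4.png",c["color"])
    if n=="top":
        i=c["color"].astype(int);P=depthpts(c,T,(i[...,0]>i[...,2]+60));P=P[(P[:,2]>.046)&(P[:,2]<.07)&(abs(P[:,0]-.6155)<.06)&(abs(P[:,1]-.2325)<.06)];print(len(P),P.mean(0) if len(P) else 0)
E
```

```text
(284, 250) [132 130 128] [[ 82.3 -25.7  47.5]]
(284, 256) [227 225 222] [[-36.4 -13.7 -10.6]]
(284, 265) [222 220 218] [[-44.7 -12.9 -11. ]]
(284, 275) [222 219 216] [[-51.4 -12.4 -10.5]]
(284, 290) [222 219 217] [[-62.1 -11.4 -11. ]]
(284, 300) [63 56 54] [[-68.7 -10.8 -11.4]]
(288, 250) [207 206 202] [[-31.4 -12.4 -10.9]]
(288, 256) [222 220 218] [[-36.5 -12.  -10.6]]
(288, 265) [222 220 217] [[-43.4 -11.5 -10.3]]
(288, 275) [222 219 217] [[-52.4 -10.8 -11.1]]
(288, 290) [222 220 217] [[-61.7 -10.1 -10.7]]
(288, 300) [255 255 254] [[-63.7 -10.   -7.9]]
(292, 250) [204 204 201] [[-31.4 -10.6 -10.9]]
(292, 256) [223 220 218] [[-37.7 -10.2 -11.3]]
(292, 265) [227 225 222] [[-44.6  -9.8 -11. ]]
(292, 275) [195 192 189] [[-53.3  -9.2 -11.7]]
(292, 290) [52 51 51] [[-61.9  -8.6 -10.8]]
(292, 300) [77 76 75] [[-64.2  -8.5  -8.3]]
(340, 250) [219 219 218] [[-32.1  10.2 -11.2]]
(340, 256) [223 221 219] [[-37.2   9.9 -11. ]]
(340, 265) [229 226 224] [[-44.6   9.4 -11. ]]
(340, 275) [150 147 145] [[-50.8   9.  -10.2]]
(340, 290) [53 53 52] [[-61.6   8.3 -10.7]]
(340, 300) [57 56 55] [[-64.4   8.2  -8.4]]
(345, 250) [218 220 219] [[-31.   12.4 -10.7]]
(345, 256) [222 220 217] [[-36.7  12.  -10.8]]
(345, 265) [222 220 217] [[-44.8  11.4 -11.1]]
(345, 275) [222 220 218] [[-51.6  10.9 -10.7]]
(345, 290) [222 219 216] [[-61.6  10.1 -10.6]]
(345, 300) [219 217 214] [[-64.3   9.9  -8.4]]
(350, 250) [41 37 38] [[83.1 26.7 47.9]]
(350, 256) [116 112 113] [[-36.2  14.1 -10.5]]
(350, 265) [227 225 222] [[-44.8  13.4 -11.1]]
(350, 275) [222 220 218] [[-51.8  12.7 -10.8]]
(350, 290) [222 220 217] [[-61.4  11.9 -10.5]]
(350, 300) [69 62 60] [[-70.4  11.  -12.6]]
tcp projects [[316.45897839 241.06001698]] grasp [[316.4570121  258.17576836]]
knob wrist [0.6142 0.2344 0.0496]
scene tcp px [[302.71819357 149.95204678]]
top tcp px [[261.02300835 160.93385715]]
0 0
```

View pics/top4.png

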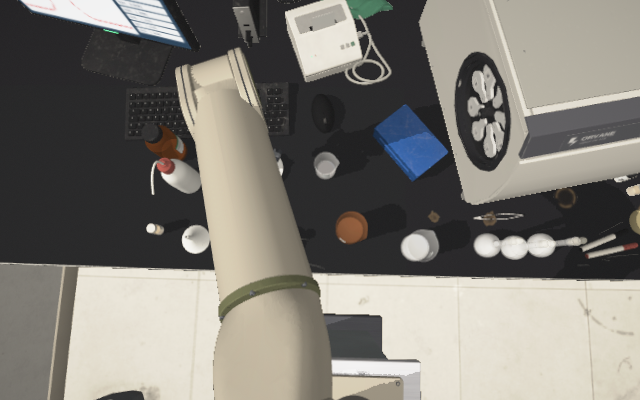

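View pics/scene4.png

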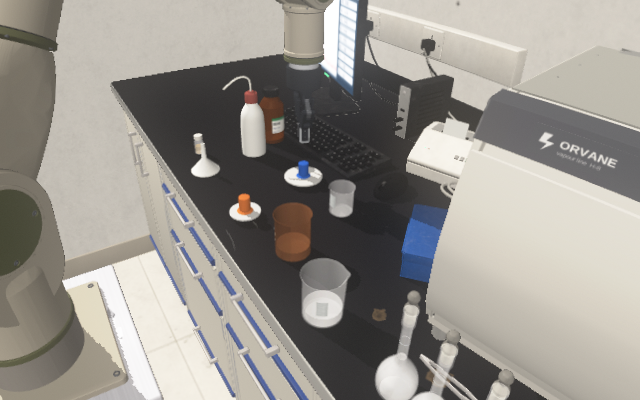

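```bash
python3 - <<'E'
from h import *
o=manip.get_obs();c=cams.camera("scene");T=pose(c);M=R.from_quat(o["ee_rot"]).as_matrix()
im=cv2.resize(c["color"],None,fx=8,fy=8,interpolation=cv2.INTER_CUBIC)
for x,col in ((0,(0,0,255)),(-31,(0,255,0))):
  for y in (-11,11):
    p=proj(c,T,o["position"]+M@np.array([x,y,-11])/1000)[0];cv2.circle(im,tuple(int(a*8+4) for a in p),4,col,-1)
cv2.imwrite("pics/s5.png",im[90*8:165*8,265*8:345*8])
print(o["clock"])
E
```

```text
6.65
```

View pics/s5.png

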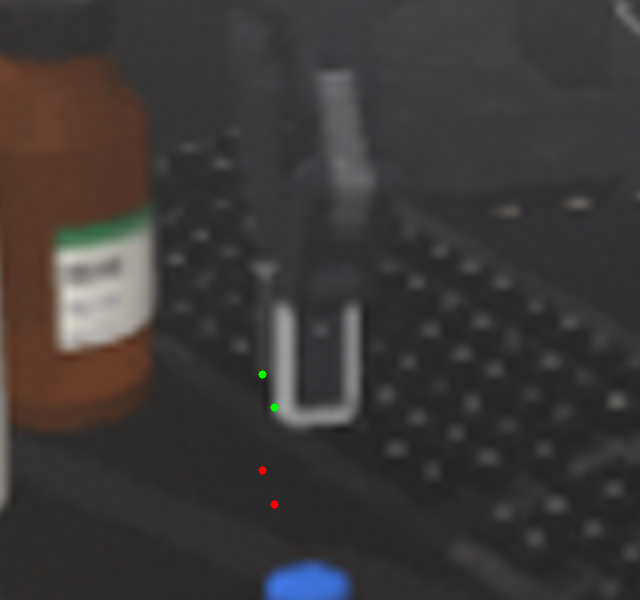

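The scene view confirms it: the real fingertips (green markers) end about 30 mm short of the reported TCP (red). The first close therefore happened just above the knob, and nothing was disturbed. I'll open and go about 30 mm deeper, watching the force.

```bash
python3 -m handwheel '0 0 0 0 0 0 85; 0 0 0 0 0 0 85; 0 0 0 0 0 0 85; 0 0 0 0 0 0 85; 0 0 0 0 0 0 85; 15 0 0 0 0 0 85; 20 0 0 0 0 0 85; 20 0 0 0 0 0 85' 40
python3 -m handwheel '12 0 0 0 0 0 85; 8 0 0 0 0 0 85; 6 0 0 0 0 0 85; 5 0 0 0 0 0 85; 4 0 0 0 0 0 85; 0 0 0 0 0 0 85; 0 0 0 0 0 0 85'
python3 - <<'E'
from h import *
o=manip.get_obs();print(o["clock"],o["position"].round(4),o["ft_force"].round(2),o["grip_width"])
c=cams.camera("wrist");cv2.imwrite("pics/w6.png",c["color"])
T=pose(c,o);M=R.from_quat(o["ee_rot"]).as_matrix()
for u,v in ((200,268),(430,268)):
    m=np.zeros((400,640),bool);m[v-2:v+3,u-3:u+4]=1;P=depthpts(c,T,m);print(np.percentile((P-o["position"])@M*1000,[0,50,100],axis=0).round(1))
E
```

```text
clock: 7.5
position: [0.615, 0.2333, 0.0266]
ee_rot: [0.128, 0.696, -0.128, 0.695]
ft_force: [-0.1, -0.9, 0.6]
grip_width: 0.995
clock: 8.2
position: [0.6155, 0.2335, -0.0064]
ee_rot: [0.128, 0.695, -0.128, 0.696]
ft_force: [0.2, 0.5, 1.0]
grip_width: 0.995
8.2 [ 0.6155  0.2335 -0.0064] [0.15 0.54 0.96] 0.9945195302059954
[[-48.8 -47.5 -11.3]
 [-46.8 -45.9 -10.9]
 [-44.6 -44.2 -10.1]]
[[-48.7  42.9 -11.5]
 [-46.8  44.7 -10.9]
 [-43.4  46.4  -9.9]]
```

View pics/w6.png

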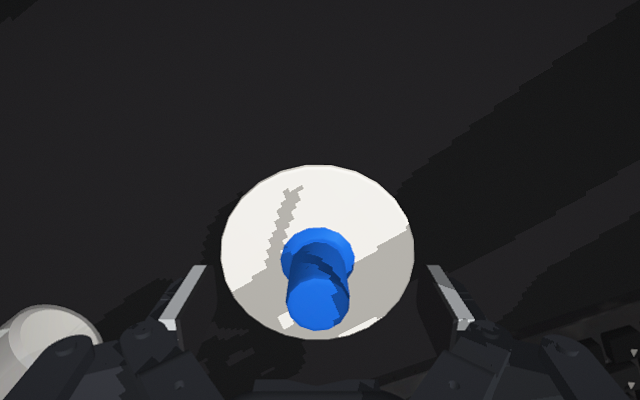

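The knob is centred between the pads at (318,290), with the tips at about z 0.038. Now I'll close and lift a little.

```bash
python3 -m handwheel '0 0 0 0 0 0 60; 0 0 0 0 0 0 40; 0 0 0 0 0 0 28; 0 0 0 0 0 0 15; 0 0 0 0 0 0 15; 0 0 0 0 0 0 15; 0 0 0 0 0 0 15; 0 0 0 0 0 0 15' 40
python3 - <<'E'
from h import *
o=manip.get_obs();print(o["clock"],o["position"].round(4),o["ft_force"].round(2),o["grip_width"]*85.4)
c=cams.camera("wrist");cv2.imwrite("pics/w7.png",c["color"])
E
```

```text
clock: 9.05
position: [0.6154, 0.2334, -0.0066]
ee_rot: [0.128, 0.695, -0.128, 0.695]
ft_force: [-0.3, -0.3, 2.9]
grip_width: 0.278
9.05 [ 0.6154  0.2334 -0.0066] [-0.29 -0.29  2.9 ] 23.757697196415986
```

View pics/w7.png

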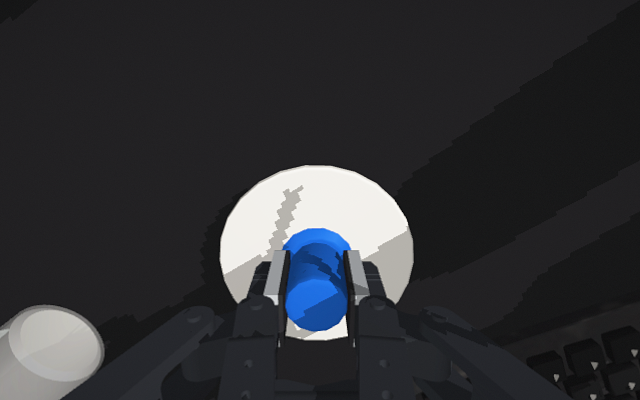

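Gripped: the fingers stopped on the knob at 23.8 mm. Lifting.

```bash
python3 -m handwheel '-4 0 0 0 0 0 15; -10 0 0 0 0 0 15; -20 0 0 0 0 0 15; -30 0 0 0 0 0 15; -30 0 0 0 0 0 15; -30 0 0 0 0 0 15; -25 0 0 0 0 0 15; -11 0 0 0 0 0 15' 40
python3 - <<'E'
from h import *
o=manip.get_obs();print(o["clock"],o["position"].round(4),o["ft_force"].round(2),o["grip_width"]*85.4)
c=cams.camera("wrist");cv2.imwrite("pics/w8.png",c["color"])
T=pose(c,o);im=c["color"].astype(int);b,g,r=im[...,0],im[...,1],im[...,2]
M=R.from_quat(o["ee_rot"]).as_matrix()
m=(b>140)&(abs(b-r)<40);m[:150]=0;m[:,:210]=0;m[:,425:]=0;m[345:]=0
P=(depthpts(c,T,m)-o["position"])@M*1000;P=P[(P[:,0]>-35)&(P[:,0]<0)]
print(len(P),P.min(0).round(1),P.max(0).round(1));A=np.c_[P[:,1:],np.ones(len(P))];q=P[(P[:,0]>np.median(P[:,0])-4)];A=np.c_[q[:,1:],np.ones(len(q))];print("plane tilt",np.linalg.lstsq(A,q[:,0],rcond=None)[0])
c=cams.camera("scene");cv2.imwrite("pics/s8.png",cv2.resize(c["color"][60:260,220:420],None,fx=3,fy=3))
E
```

```text
clock: 9.9
position: [0.6164, 0.2337, 0.1567]
ee_rot: [0.129, 0.694, -0.127, 0.697]
ft_force: [1.2, -0.6, -0.1]
grip_width: 0.274
9.9 [0.6164 0.2337 0.1567] [ 1.15 -0.59 -0.12] 23.42344562196669
15535 [-35.  -45.9 -45.8] [-18.2  45.7  45.7]
plane tilt [-3.96226993e-03 -1.07293920e-03 -2.16181692e+01]
```

View pics/w8.png

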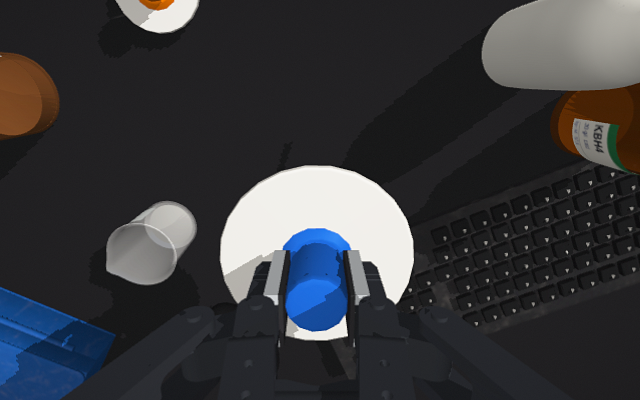

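View pics/s8.png

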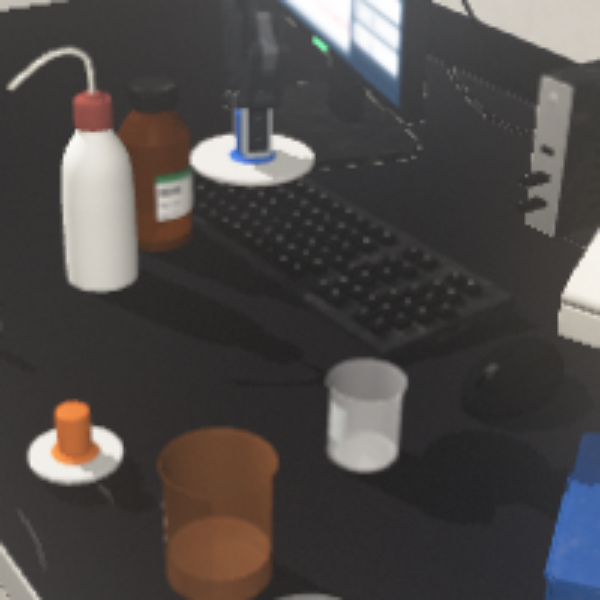

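The cover is held level and centred on the tool axis (disc edges ±45.8 mm), with its foot 6.6 mm above the reported TCP. Carrying it over the beaker.

```bash
python3 -m handwheel '0 -10 -1 0 0 0 15; 0 -20 -2 0 0 0 15; 0 -28 -3 0 0 0 15; 0 -28 -3 0 0 0 15; 0 -28 -3 0 0 0 15; 0 -28 -3 0 0 0 15; 0 -28 -3 0 0 0 15; 0 -28 -3 0 0 0 15' 40
python3 -m handwheel '0 -28 -3 0 0 0 15; 0 -28 -3 0 0 0 15; 0 -28 -3 0 0 0 15; 0 -28 -3 0 0 0 15; 0 -28 -3 0 0 0 15; 0 -25 -2 0 0 0 15; 0 -15 -2 0 0 0 15; 0 -5 0 0 0 0 15'
python3 -m handwheel '0 0 0 0 0 0 15; 0 0 0 0 0 0 15'
python3 - <<'E'
from h import *
o=manip.get_obs();print(o["clock"],o["position"].round(4),o["ft_force"].round(2),o["grip_width"]*85.4,o["joint_pos"].round(2))
c=cams.camera("wrist");cv2.imwrite("pics/w9.png",c["color"])
M=R.from_quat(o["ee_rot"]).as_matrix()
for n in ("scene","wrist","top"):
    c=cams.camera(n) if n!="wrist" else c
    T=pose(c,o)
    cams.camera(n) if n=="wrist" else 0
    for d in cams.outline_of(n,"large_beaker"):
        P=depthpts(c,T,d["region"]);P=P[(P[:,2]>.084)&(P[:,2]<.095)&(P[:,1]<-.08)]
        if len(P)<8: continue
        A=np.c_[2*P[:,:2],np.ones(len(P))];s=np.linalg.lstsq(A,(P[:,:2]**2).sum(1),rcond=None)[0]
        print(n,len(P),s[:2].round(4),np.sqrt(s[2]+s[0]**2+s[1]**2).round(4),P.min(0).round(3),P.max(0).round(3))
    if n=="scene": cv2.imwrite("pics/s9.png",cv2.resize(c["color"][170:340,240:420],None,fx=3.3,fy=3.3))
t=np.array([.4242,-.1465,o["position"][2]])-o["position"];print("to go tool mm",(M.T@t*1000).round(1))
E
```

```text
clock: 10.8
position: [0.5232, 0.054, 0.1514]
ee_rot: [0.128, 0.696, -0.128, 0.695]
ft_force: [-0.1, -0.2, 0.0]
grip_width: 0.279
clock: 11.6
position: [0.4402, -0.1115, 0.1523]
ee_rot: [0.129, 0.696, -0.129, 0.695]
ft_force: [0.4, 0.0, -0.4]
grip_width: 0.276
clock: 11.8
position: [0.442, -0.1093, 0.1529]
ee_rot: [0.127, 0.696, -0.127, 0.695]
ft_force: [-0.4, 0.1, -1.1]
grip_width: 0.273
11.8 [ 0.442  -0.1093  0.1529] [-0.38  0.13 -1.1 ] 23.33444759802312 [-0.3  -0.03  0.44  1.98  0.01  1.19  1.34]
scene 316 [ 0.424  -0.1465] 0.0345 [ 0.387 -0.182  0.084] [ 0.459 -0.109  0.091]
top 36 [ 0.4192 -0.145 ] 0.0301 [ 0.389 -0.166  0.084] [ 0.4   -0.12   0.093]
to go tool mm [ -0.  -41.1  -3.4]
```

View pics/w9.png

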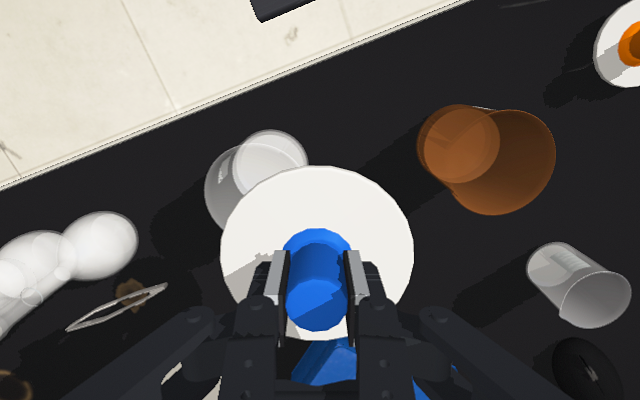

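View pics/s9.png

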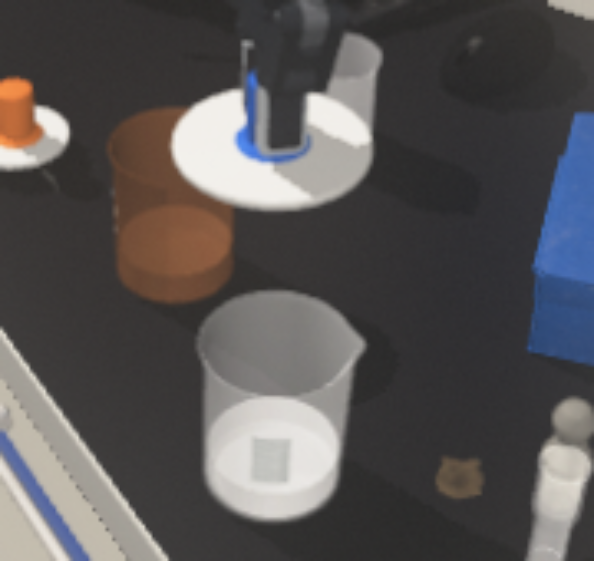

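Some rows fell short, so about 41 mm remains. The beaker is unmoved: the scene rim fit is still (0.424, -0.1465).

```bash
python3 -m handwheel '0 -10 -1 0 0 0 15; 0 -13 -1 0 0 0 15; 0 -11 -1 0 0 0 15; 0 -7 0 0 0 0 15; 15 0 0 0 0 0 15; 12 0 0 0 0 0 15; 0 0 0 0 0 0 15; 0 0 0 0 0 0 15' 40
python3 - <<'E'
from h import *
o=manip.get_obs();print(o["clock"],o["position"].round(4),o["ft_force"].round(2),o["grip_width"]*85.4)
M=R.from_quat(o["ee_rot"]).as_matrix()
t=np.array([.4242,-.1465,o["position"][2]])-o["position"];print("to go tool mm",(M.T@t*1000).round(1), "tilt",M[:,0].round(4))
c=cams.camera("scene");T=pose(c)
for d in cams.outline_of("scene","large_beaker"):
    P=depthpts(c,T,d["region"]);P=P[(P[:,2]>.084)&(P[:,2]<.095)&(P[:,1]<-.08)];print(len(P),P.min(0).round(3) if len(P) else 0,P.max(0).round(3) if len(P) else 0)
cv2.imwrite("pics/s10.png",cv2.resize(c["color"][190:340,240:400],None,fx=4,fy=4,interpolation=cv2.INTER_CUBIC))
E
```

```text
clock: 12.95
position: [0.4241, -0.1476, 0.1261]
ee_rot: [0.128, 0.696, -0.128, 0.695]
ft_force: [-0.1, 0.6, 0.4]
grip_width: 0.272
12.95 [ 0.4241 -0.1476  0.1261] [-0.06  0.64  0.4 ] 23.1972850605162
to go tool mm [-0.   1.  -0.3] tilt [-7.e-04  0.e+00 -1.e+00]
177 [ 0.388 -0.182  0.084] [ 0.459 -0.112  0.092]
```

View pics/s10.png

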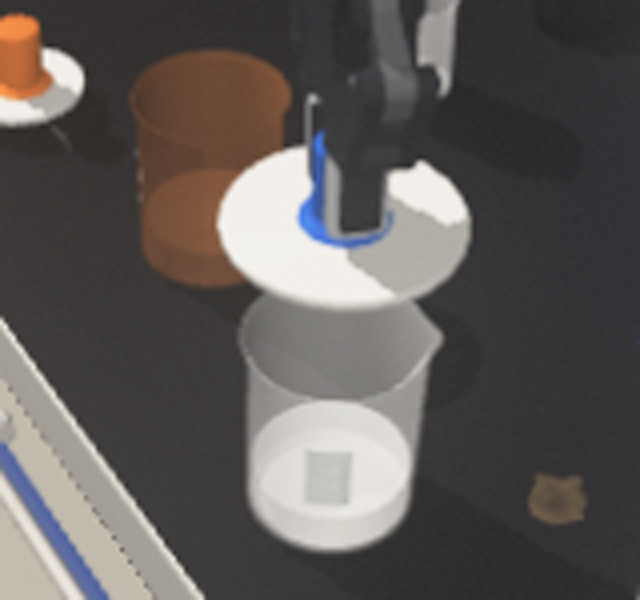

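Centred to within about 1 mm and level. I'll descend to just above contact, then go slowly while watching force.

```bash
python3 -m handwheel '10 1 0 0 0 0 15; 10 0 0 0 0 0 15; 10 0 0 0 0 0 15; 8 0 0 0 0 0 15; 6 0 0 0 0 0 15; 3 0 0 0 0 0 15; 0 0 0 0 0 0 15; 0 0 0 0 0 0 15' 40
python3 - <<'E'
from h import *
o=manip.get_obs();print(o["clock"],o["position"].round(4),o["ft_force"].round(2),o["grip_width"]*85.4)
c=cams.camera("scene")
cv2.imwrite("pics/s11.png",cv2.resize(c["color"][220:340,250:400],None,fx=5,fy=5,interpolation=cv2.INTER_CUBIC))
c=cams.camera("wrist")
cv2.imwrite("pics/w11.png",c["color"])
E
```

```text
clock: 13.85
position: [0.4248, -0.1468, 0.0794]
ee_rot: [0.128, 0.695, -0.128, 0.696]
ft_force: [-0.2, 0.2, -0.7]
grip_width: 0.28
13.85 [ 0.4248 -0.1468  0.0794] [-0.23  0.2  -0.67] 23.954113589857663
```

View pics/s11.png

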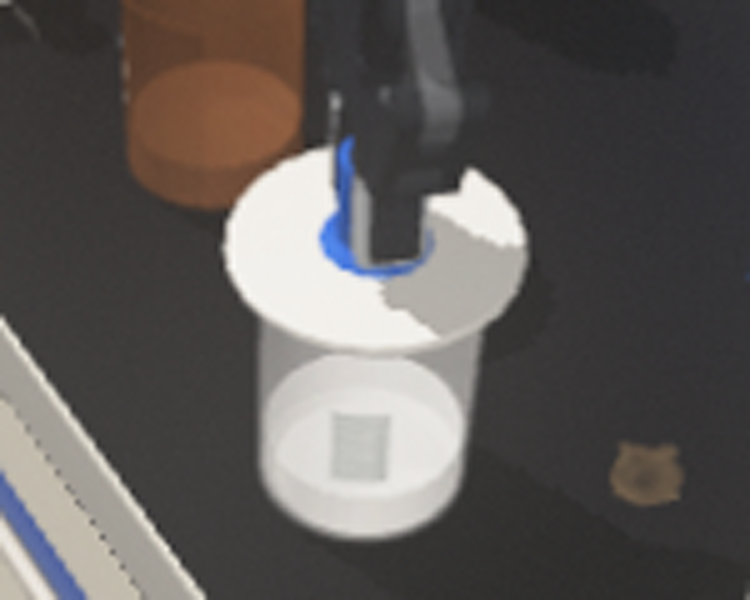

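View pics/w11.png

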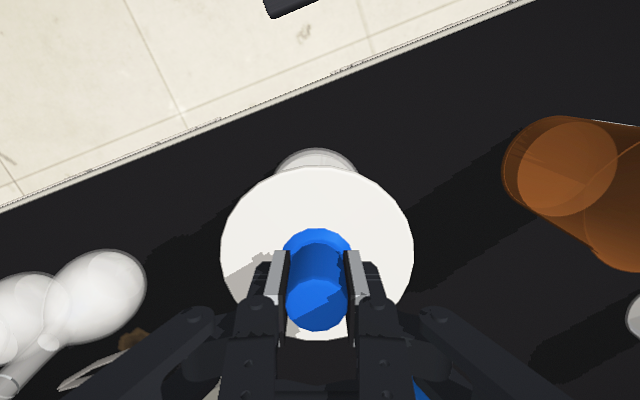

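No contact yet, and the plug is over the mouth. Lowering slowly.

```bash
python3 -m handwheel '1 0 0 0 0 0 15; 1 0 0 0 0 0 15; 1 0 0 0 0 0 15; 0.5 0 0 0 0 0 15; 0.5 0 0 0 0 0 15; 0 0 0 0 0 0 15' 40
```

```text
clock: 14.55
position: [0.4246, -0.1466, 0.0751]
ee_rot: [0.128, 0.695, -0.128, 0.695]
ft_force: [-0.4, 0.2, -1.2]
grip_width: 0.274
```

```bash
python3 -m handwheel '0.5 0 0 0 0 0 15; 0.5 0 0 0 0 0 15; 0 0 0 0 0 0 15' 40;python3 -c "
from workcell import manip
o=manip.get_obs();print(o['position'].round(5),o['ft_force'].round(2),o['torque'].round(3))"
```

```text
clock: 14.85
position: [0.4247, -0.1467, 0.0743]
ee_rot: [0.128, 0.695, -0.128, 0.696]
ft_force: [-0.8, 0.2, 0.6]
grip_width: 0.275
[ 0.42469 -0.14667  0.07425] [-0.85  0.24  0.61] [-0.004  0.06   0.017]
```

```bash
python3 -m handwheel '0.5 0 0 0 0 0 15; 0 0 0 0 0 0 15' 40;python3 -m handwheel '0.5 0 0 0 0 0 15; 0 0 0 0 0 0 15' 40; python3 -c "
from workcell import manip
o=manip.get_obs();print(o['position'].round(5),o['ft_force'].round(2),o['torque'].round(3))"
```

```text
clock: 15.05
position: [0.4249, -0.1467, 0.0739]
ee_rot: [0.128, 0.695, -0.128, 0.696]
ft_force: [-0.5, -0.2, 3.2]
grip_width: 0.279
clock: 15.25
position: [0.4251, -0.1468, 0.0737]
ee_rot: [0.128, 0.695, -0.128, 0.696]
ft_force: [-2.0, -0.0, 6.1]
grip_width: 0.28
[ 0.42512 -0.14684  0.07373] [-2.03 -0.04  6.11] [-0.133  0.218  0.005]
```

Contact came at the expected height (0.0738), with 6 N upward. I'll relieve the preload slightly, open, and then retreat straight up.

```bash
python3 -m handwheel '-0.5 0 0 0 0 0 15; 0 0 0 0 0 0 25; 0 0 0 0 0 0 28; 0 0 0 0 0 0 34; 0 0 0 0 0 0 42; 0 0 0 0 0 0 52; 0 0 0 0 0 0 60; 0 0 0 0 0 0 60' 20
python3 - <<'E'
from h import *
o=manip.get_obs();print(o["clock"],o["position"].round(4),o["ft_force"].round(2),o["grip_width"]*85.4)
c=cams.camera("wrist");cv2.imwrite("pics/w12.png",c["color"])
E
```

```text
clock: 16.05
position: [0.4246, -0.1466, 0.0737]
ee_rot: [0.128, 0.695, -0.128, 0.695]
ft_force: [-0.4, -0.3, 0.3]
grip_width: 0.703
16.05 [ 0.4246 -0.1466  0.0737] [-0.41 -0.26  0.29] 60.00390445878796
```

View pics/w12.png

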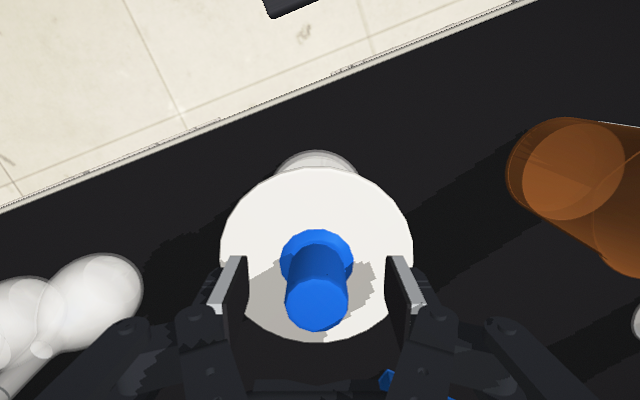

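Released. The cover is still centred at (317,255), and the fingers are clear on both sides. Going straight up.

```bash
python3 -m handwheel '-5 0 0 0 0 0 60; -10 0 0 0 0 0 60; -20 0 0 0 0 0 60; -30 0 0 0 0 0 60; -30 0 0 0 0 0 60; -25 0 0 0 0 0 60; 0 0 0 0 0 0 60; 0 0 0 0 0 0 60' 20
python3 - <<'E'
from h import *
o=manip.get_obs();print(o["clock"],o["position"].round(4),o["ft_force"].round(2))
for n in ("wrist","scene","top"):
    c=cams.camera(n);T=pose(c,o);im=c["color"].astype(int);b,g,r=im[...,0],im[...,1],im[...,2]
    cv2.imwrite(f"pics/{n}13.png",c["color"] if n!="scene" else cv2.resize(c["color"][180:340,240:420],None,fx=4,fy=4,interpolation=cv2.INTER_CUBIC))
    P=depthpts(c,T,(b>120)&(abs(b-r)<50));P=P[(abs(P[:,2]-.095)<.009)&(abs(P[:,0]-.4245)<.055)&(abs(P[:,1]+.1466)<.055)]
    if len(P)>20:
        s=np.linalg.lstsq(np.c_[P[:,:2]-P[:,:2].mean(0),np.ones(len(P))],P[:,2],rcond=None)[0]
        print(n,len(P),((P.max(0)+P.min(0))/2).round(4),np.ptp(P,0).round(4),"tilt deg",np.degrees(s[:2]).round(2),"z",s[2].round(4))
    K=depthpts(c,T,b>r+60);K=K[(K[:,2]>.11)&(K[:,2]<.14)&(abs(K[:,0]-.4245)<.03)&(abs(K[:,1]+.1466)<.03)]
    if len(K): t=K[K[:,2]>K[:,2].max()-.006];print(" knob top",t.mean(0).round(4))
E
```

```text
clock: 16.9
position: [0.4249, -0.1467, 0.1944]
ee_rot: [0.128, 0.695, -0.128, 0.696]
ft_force: [0.6, -0.4, 0.4]
grip_width: 0.703
16.9 [ 0.4249 -0.1467  0.1944] [ 0.58 -0.45  0.42]
wrist 8272 [ 0.4247 -0.1471  0.095 ] [0.0912 0.0911 0.0076] tilt deg [ 0.98 -0.44] z 0.0955
 knob top [ 0.4233 -0.1463  0.1302]
scene 1545 [ 0.4261 -0.1469  0.0935] [0.0909 0.0913 0.0092] tilt deg [1.35 0.38] z 0.0948
 knob top [ 0.424  -0.1485  0.1296]
top 766 [ 0.4232 -0.146   0.0948] [0.0854 0.0909 0.0112] tilt deg [ 0.8  -0.49] z 0.0953
 knob top [ 0.4241 -0.1456  0.1305]
```

View pics/scene13.png

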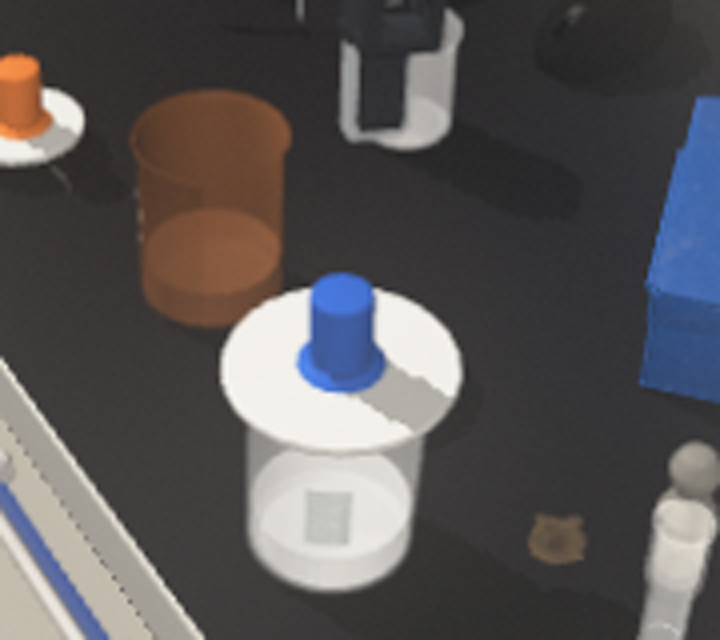

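View pics/wrist13.png

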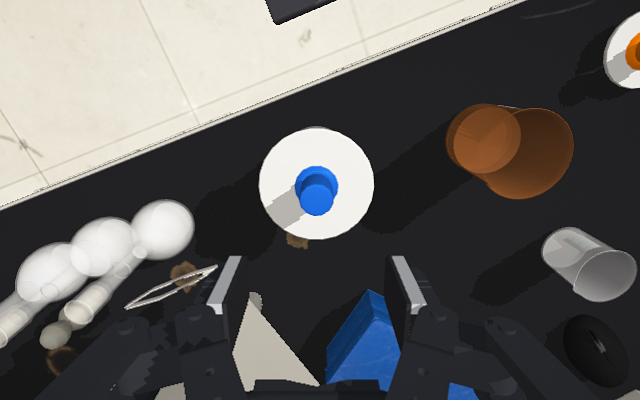

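The scene view shows the cover seated at (340,368) in the crop. The disc top is at z 0.095 and the knob top at 0.130, as they should be when seated. The tilt is about 1°, consistent with resting on the raised spout. The gripper is clear, so I'll hand in.

```bash
python3 -c "
from workcell import hand_in
print(hand_in())"
```

```text
the job is handed in; nothing more can be done
None
```

The large blue-knob cover is seated on the clear large beaker and released, and the job is handed in. The clock read about 17 s of the 37 s allowed.

**First grasp missed:** the first close was just above the knob and touched nothing. The real fingertips end about 30 mm short of the reported TCP, which the wrist depth and the scene camera both showed. I went about 30 mm deeper, and the second close stopped on the knob at about 24 mm.

**Placing:** I lowered the cover in steps of 1 mm or less until contact, which came at the expected height with about 6 N. I then eased off, opened the gripper and withdrew straight up.

**Last checks:**
- **Height:** the disc top measures about 0.095 m and the knob top about 0.130 m. Both match a seated cover on a 90 mm rim.
- **Position:** the wrist camera puts the disc centre at (0.4247, -0.147) and the scene and top cameras agree within 2 mm. That is about 1 mm from the rim centre measured earlier (0.424, -0.1465).
- **Tilt:** the disc is not perfectly level. It tilts about 1° (0.9° to 1.4° depending on the camera), most likely because it rests on the 2 mm raised spout.
- **Other items:** the beaker appeared unmoved, though I did not re-measure it after placing. In the last pictures the small beaker, small cover and brown beaker look undisturbed. The gripper was clear of everything.

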